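Load the firing deck and set its hold-time slider

TASK

Load the firing deck of the porcelain furnace: thread the wide dark ring down the steel locating post until it lies fully home on the deck's pale plate, then the small cream ring down the same post until it lies flat on the dark one, guiding each ring down rather than letting it drop. Then slide the deck's black slider along its track until the middle of its grip lines up with the green marker. Leave the other things on the bench where they are.

Things in the scene. Friction and masses are not known exactly. Their poses are not given: they have to be found in the camera images.
- deck: low white loading deck with a dark grey top, 256 x 236 mm, fixed, standing at a varying place and yaw on the bench; origin at the centre of its underside, z up; its dark top is 50 mm up. The slider's track lies along the deck's y on the near (-x) part, the post on the far (+x) part, 35 mm beyond the origin.
- post_base (a point): foot of the steel locating post, on top of the round cream plate (132 mm across, 54 mm above the bench) on which the dark ring must lie; axes as the deck's. The post is fixed, upright, 14 mm in diameter and 45 mm tall, its last 5 mm tapering to 6 mm.
- post_tip (a point): top of the locating post, 45 mm above post_base
- dark_ring: the wide ring: near-black ceramic, outer diameter 58 mm, bore 19 mm, 16 mm high, about 110 g, lying flat on the bench; origin at the centre of its underside, z along its axis
- pale_ring: the small ring: cream ceramic, outer diameter 42 mm, bore 19 mm, 16 mm high, about 55 g, lying flat on the bench; origin at the centre of its underside, z along its axis
- hold_slider (a joint): the slider's position along its track, m: 0 to 0.12, growing along the deck's +y; at 0.06 it is level with the deck's origin. It stays where left and takes about 2 N to move.
- hold_slider_top (a point): centre of the top of the slider's black grip, a block 28 mm (deck x) by 20 mm (deck y) and 40 mm tall; its top is 54.5 mm above the deck's dark top (104.5 mm above the bench). The grip stands on an aluminium track 40 mm wide, 170 mm long and 14 mm high, 90 mm nearer than the deck's origin.
- marker: green marker fixed on the deck's dark top beside the track, on the post's side, 6 mm high, 25 mm long (deck x) and 10 mm wide (deck y), with its narrow end pointing at the track; origin 9 mm behind that end, on its underside and centre line, axes as the deck's. Its y line is the slider's target; it sits at another place along the track each time.
- jar_blue: small jar with a blue cap, 40 mm across, 45 mm tall; leave alone; origin under its centre
- jar_red: small jar with a red cap, 40 mm across, 45 mm tall; leave alone; origin under its centre
- pin_disc: pinkish firing disc without a bore, 64 mm across, 14 mm high, with three thin steel pins 20 mm tall on top; leave alone; origin under its centre
- tweezers: steel tweezers lying along their x, 126 mm long, 18 mm wide, 7 mm high; leave alone; origin under the middle
- seal_ring: thin-walled black rubber sealing ring, 72 mm across with a 52 mm opening, 9 mm high, to the right of the deck's far end; not wanted, leave alone; origin under its centre
- spray_bottle: white spray bottle, 70 mm across, 190 mm tall, far to the left; leave alone; origin under its centre
Mind the look-alikes: they are no part of the job. There is more than one size of the dark_ring; the job needs the smallest.

How it is judged:
On the way, in this order (a step that is already met when the one before it is completed fails the run):
1. the wide dark ring is fully home on the pale plate, round the post, before the cream ring is on it (z of dark_ring in the frame of post_base between -0.003 and 0.0035 m and horizontal distance between dark_ring and post_base below 0.0045 m and angle between dark_ring's own z axis and vertical below 0.07 rad and horizontal distance between pale_ring and post_base above 0.03 m), for 0.2 s.
2. the cream ring is fully home on the dark ring, round the post, the slider not yet at the marker (z of dark_ring in the frame of post_base between -0.003 and 0.0035 m and horizontal distance between each of dark_ring, pale_ring and post_base below 0.0045 m and angle between each of dark_ring, pale_ring's own z axis and vertical below 0.07 rad and z of pale_ring in the frame of post_base between 0.0125 and 0.0205 m and not (y of hold_slider_top in the frame of marker between -0.006 and 0.006 m)), for 0.2 s.
3. the slider's grip is level with the green marker, both rings still home (z of dark_ring in the frame of post_base between -0.003 and 0.0035 m and horizontal distance between each of dark_ring, pale_ring and post_base below 0.0045 m and angle between each of dark_ring, pale_ring's own z axis and vertical below 0.07 rad and z of pale_ring in the frame of post_base between 0.0125 and 0.0205 m and y of hold_slider_top in the frame of marker between -0.006 and 0.006 m), for 0.2 s.
At the end, for the whole second after the job is handed in: Both rings rest flat round the post, within 4.5 mm of its axis: the dark one within 3.5 mm of the pale plate, the cream one on it (underside 12.5 to 20.5 mm above the plate). The slider is at rest, its grip's middle within 6 mm, along the track, of the green marker (all of step 3 and linear speed of each of dark_ring, pale_ring below 0.02 m/s and velocity of joint hold_slider between -0.01 and 0.01 m/s); the robot touches nothing.
It fails at once if a ring is dropped down the post (it falls faster than 0.45 m/s along it) ((horizontal distance between dark_ring and post_base below 0.01 m and z of dark_ring in the frame of post_base below 0.045 m and linear speed of dark_ring above 0.45 m/s) or (horizontal distance between pale_ring and post_base below 0.01 m and z of pale_ring in the frame of post_base below 0.045 m and linear speed of pale_ring above 0.45 m/s)).
It fails at once if another thing on the bench is shoved more than 30 mm or knocked over (distance of any of jar_blue, jar_red, pin_disc, tweezers, seal_ring, spray_bottle from where it was at the start of the episode above 0.03 m or angle between any of jar_blue, jar_red, pin_disc, tweezers, seal_ring, spray_bottle's own z axis and vertical above 0.6 rad).
It also fails if it takes over 64 s, if anything falls off the work surface, if the arm or the gripper's body presses on something with over 40 N, if the wrist force passes 120 N, or if a joint passes its speed limit or range.

ROBOT

A 6-joint arm with a two-finger parallel gripper is mounted at the origin on the work surface. World frame = base frame: x ahead of the robot, y to its left, z up, the work surface at z = 0. Lengths are in m, angles in rad, forces in N, time in s.
With the tool pointing down it reaches from about 0.375 to 0.825 m from the base axis. Payload 5.5 kg.
Tool frame: the origin (TCP) lies on the mounting face of the last link; the fingertips stand 173 mm ahead of it and the grasp point (between the pads) lies 155 mm ahead of it (manip.grasp_offset is the distance from the TCP to the grasp point, in m); y points along the fingers, z is the direction in which the jaws open and shut, and the axes are right-handed (so a half turn about y gives the same grasp; the last joint's range is limited). The gripper opens to 85 mm and grips with 20 to 120 N. Pads are 22 mm wide; open, the fingers measure 114 mm over their backs; the gripper's body (76 mm by 85 mm) begins 54 mm behind the grasp point. The pads swing forward as they close: fully open they stand 13 mm farther back than shut.
Start: joints at [-1.217, 0.314, -0.047, 1.21, 0, 1.571], TCP at [0.208, -0.563, 0.405] pointing down, gripper open.
Joint ranges: [-2.67, 2.67], [-0.69, 1.73], [-1.03, 1.25], [-2.08, 2.16], [-1.42, 1.45], [-3.14, 3.14]. Speed limits (rad/s): [2.39, 2.39, 3.01, 3.14, 3.14, 3.14].

INTERFACE

Orientations are given as a unit quaternion [x, y, z, w].
In Python, from workcell import manip gives the robot as it stands.
- The arm moves only by the tool play_rows, never from a script. Its argument "rows" is text: rows parted by semicolons, each of 4 numbers parted by spaces: the shift along the tool's x, y, z in mm, then the turn about the tool's y in degrees. A call has 1 to 8 rows; each row is the pose to reach, as a shift and turn from the pose commanded when the call began, along the tool's axes at that moment; what a row does not reach only later rows make up. A row lasts 1/8 s, in which the tool goes at most 62.5 mm and 10.7 degrees, less where a joint would pass 70% of its speed; a pose out of reach is approached as far as the arm can. A call with a gripper value outside its range is refused whole. "jaw" is the finger opening in mm, from 0 to 85.4, set as the call begins (left out, the last holds). The fingers move at their own pace and stop on an object; "newtons" is the grip in N (left out, the last holds). Time passes only in rows, so rows that repeat a pose let the fingers close. It gives the time, the measured TCP pose, the force and the opening at its end, in the units of the state.
- manip.sense(): the state, without advancing time (a new reading comes with each control period).
- manip.get_image(name): name is "side" or "top"; returns a dict with "color" (400x640x3 uint8, red, green, blue), "depth" (400x640 float32, m along the optical axis (not along the pixel's ray), 0 where there is no reading), "vertical_fov" (degrees; the focal length in pixels is half the picture's height over the tangent of half this angle, whatever the lens; pixels are square), "cx", "cy" (the principal point, pixels), "D" ([k1, k2, p1, p2, k3] as OpenCV has them; the pictures are not rectified), "rvec" (rotation vector, rad) and "tvec" (3), from world to camera coordinates, as OpenCV has them. Camera axes: x right, y down, z forward; pixel columns grow to the right and rows downward; lengths in m; the calibration is good to about 2 mm. A picture is of the moment at which its call begins.
- manip.hand_in(): hands the job in, once; it reports no verdict.
The state is a dict: "t": time; "joint_positions": joint angles; "joint_velocities": joint speeds; "joint_torque": joint torques, N m; "tcp_pos": TCP position; "orientation": TCP orientation; "force": force on the tool from outside, world axes, zero at the start; "ft_torque": the same for the moment, N m; "finger_gap": opening from 0.0 (shut) to 1.0 (fully open).
Only numpy, scipy, OpenCV 4.12 (cv2) and the standard library are available. Lean on these libraries where they do the work, as an engineer would, in place of code of your own. Each camera call takes 0.05 s, during which the arm holds its last target. There are 200 camera calls.

## Working session

There is one attempt and no reset: what is moved stays moved. The work goes in short steps, Python scripts to look and compute and a tool call to move; the robot and the scene stay as the last step left them, time stands still between calls to the robot, and variables do not carry over. Pictures are saved under pics/ and viewed, about 8 in all and at most 12, crops included, and the job is handed in when it is done.

Besides the shell and the picture viewer there is one more tool, called after "Emit:" as name(argument=value, ...) on one line, values as JSON. play_rows: Moves the arm, as the interface text tells. Its arguments: {"type":"object","properties":{"rows":{"type":"string"},"jaw":{"type":"number"},"newtons":{"type":"number"}},"required":["rows"]}

```bash
mkdir -p pics; cat > h.py <<'E'
import numpy as np, cv2
from workcell import manip
from scipy.spatial.transform import Rotation as R
def grab(n):
    im=manip.get_image(n); np.save(f'{n}.npy',im,allow_pickle=True); return im
def load(n): return np.load(f'{n}.npy',allow_pickle=True).item()
def K(im):
    h=im['color'].shape[0]; f=h/2/np.tan(np.radians(im['vertical_fov'])/2)
    return np.array([[f,0,im['cx']],[0,f,im['cy']],[0,0,1.]])
def ray(im,px):
    p=cv2.undistortPoints(np.array([[px]],float),K(im),np.array(im['D'],float))[0,0]
    Rm=cv2.Rodrigues(np.array(im['rvec'],float))[0]; t=np.array(im['tvec'],float).ravel()
    return -Rm.T@t, Rm.T@np.array([p[0],p[1],1.])
def onz(im,px,z):
    o,d=ray(im,px); return o+d*(z-o[2])/d[2]
def dep(im,px):
    o,d=ray(im,px); return o+d*float(im['depth'][int(round(px[1])),int(round(px[0]))])
def proj(im,P):
    return cv2.projectPoints(np.array(P,float).reshape(-1,3),np.array(im['rvec'],float),np.array(im['tvec'],float),K(im),np.array(im['D'],float))[0].reshape(-1,2)
def save(im,name,box=None,s=1):
    c=im['color'][:,:,::-1]
    if box: c=c[box[1]:box[3],box[0]:box[2]]
    cv2.imwrite(f'pics/{name}.png',cv2.resize(c,None,fx=s,fy=s,interpolation=cv2.INTER_CUBIC))
E
python3 - <<'E'
from h import *
for n in('top','side'):
    im=grab(n); save(im,n+'0',None,1.25); o,d=ray(im,(320,200)); print(n,o,d,im['D'],K(im)[0,0])
print(manip.sense(), manip.grasp_offset)
E
```

```text
top [0.35685311 0.09496042 1.7114829 ] [ 0.11751097  0.00242958 -0.99314452] [0.02502805 0.         0.         0.         0.        ] 459.71170608260843
side [ 0.4720903  -0.74407513  0.68709193] [ 0.05925256  0.80590996 -0.58934617] [-0.07002413  0.          0.          0.          0.        ] 381.1693959483526
{'t': 0.1, 'joint_positions': array([-1.21700546e+00,  3.14153567e-01, -4.79465459e-02,  1.21018988e+00,
        2.38714611e-05,  1.57077834e+00]), 'joint_velocities': array([-0.00129586, -0.00060898,  0.00136755, -0.00216095, -0.00102856,
       -0.00157179]), 'joint_torque': array([ 1.12902517e-04, -5.40767276e+01,  3.40541160e+01,  1.11973486e-02,
       -3.20288837e-05, -7.46032782e-06]), 'tcp_pos': array([ 0.20779445, -0.56261389,  0.40393589]), 'orientation': array([-0.12452346,  0.69659223, -0.69554956,  0.12435423]), 'force': array([-1.05630088,  0.19417097,  0.73542149]), 'ft_torque': array([ 0.02745445,  0.03494994, -0.00343723]), 'finger_gap': 0.9972068255216375} 0.1547
```

View pics/top0.png

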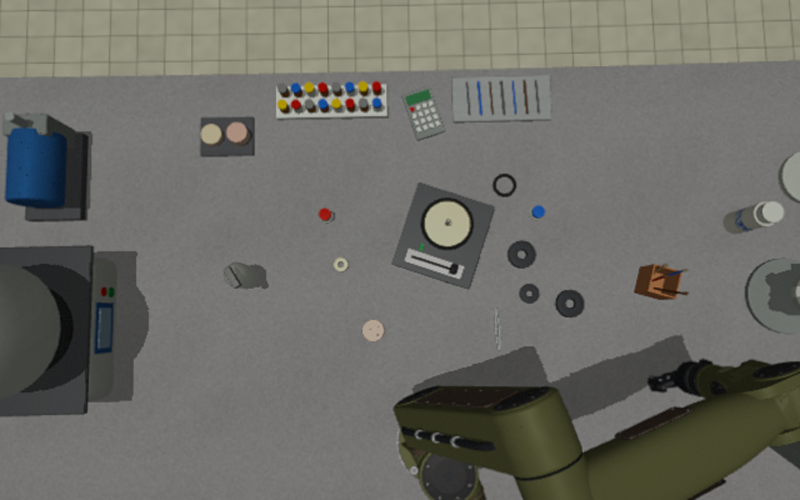

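View pics/side0.png

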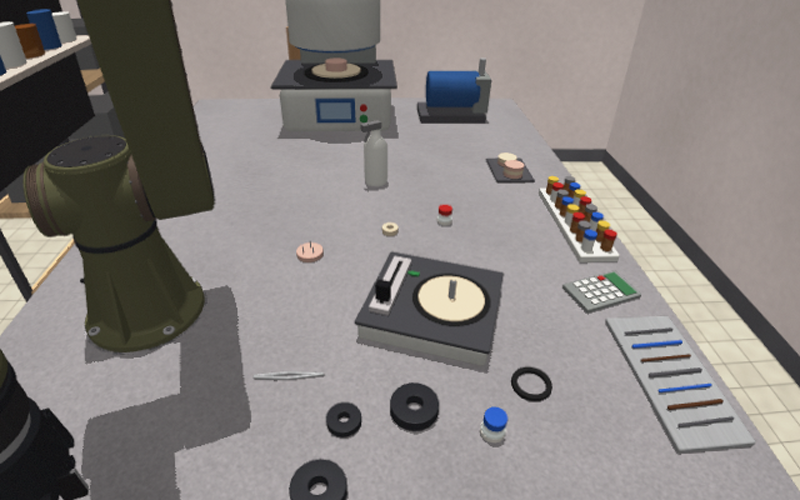

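Top view (800-wide pixels): the dark ring candidates are (521,254), (529,293) and (569,303). The black ring at (504,185) is the thin seal. The one at (529,293) looks smallest. The cream ring is at (341,264), the post at (448,223), the slider grip near (455,268) and the green marker at (421,247). I'll confirm with an enlarged crop.

```bash
python3 - <<'E'
from h import *
im=load('top'); save(im,'t1',(256,130,476,280),3.6)
im2=load('side'); save(im2,'s1',(230,160,450,400),2.5)
E
```

```text
(no output)
```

View pics/t1.png

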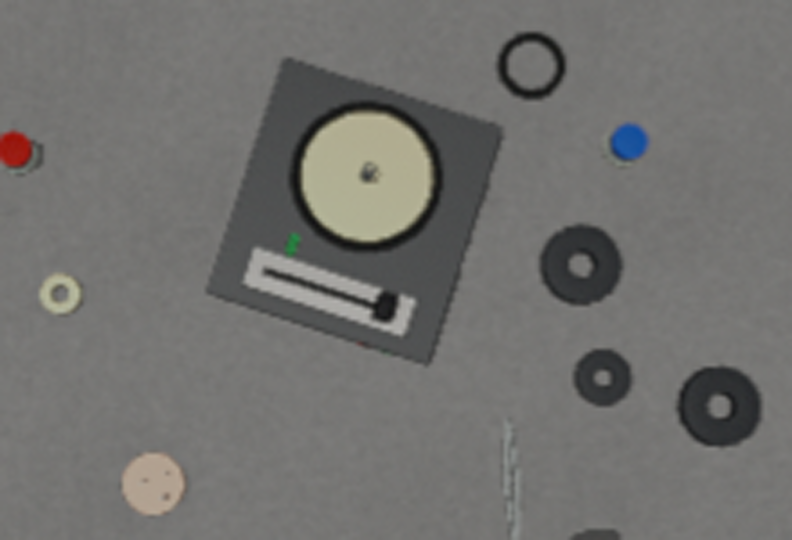

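View pics/s1.png

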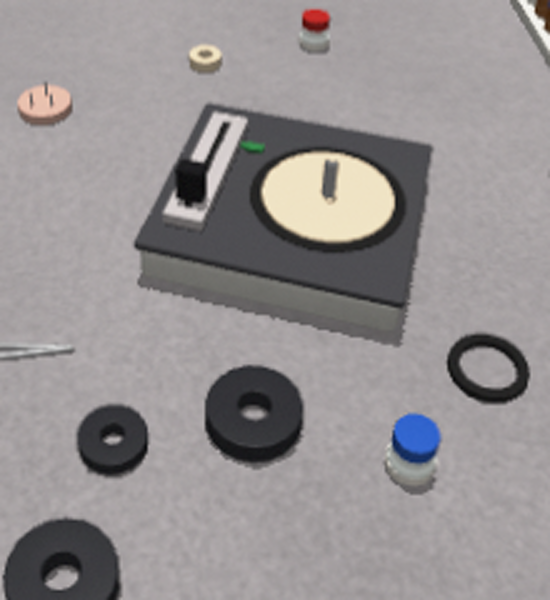

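The crop confirms it: dark ring A at crop (580,264) and C at (720,406) are about 81 px across, roughly 83 mm. B at (603,377) is about 57 px, roughly 58 mm, so B is the one to use.

```bash
python3 - <<'E'
from h import *
T=load('top');S=load('side')
t=lambda x,y:(256+(x+.5)/3.6-.5,130+(y+.5)/3.6-.5)
s=lambda x,y:(230+(x+.5)/2.5-.5,160+(y+.5)/2.5-.5)
for n,a,b,z in [('dark',t(603,377),s(113,437),.016),('darkrim-L/R top',t(574,377),t(632,377),.016),('pale',t(60,294),s(205,54),.016),
  ('plate',t(368,177),s(327,196),.054),('posttip',t(369,171),s(331,163),.099),('postbase',t(369,176),s(329,196),.054),
  ('grip',t(386,303),s(192,166),.1045),('marker',t(293,244),s(253,147),.056)]:
    print(n,onz(T,a,z).round(4), onz(S,b,z).round(4) if 'rim' not in n else onz(T,b,z).round(4))
    
c=[onz(T,t(*p),.05)[:2] for p in [(285,58),(502,126),(430,365),(207,292)]]
c=np.array(c);print(c.round(4),c.mean(0))
for i in range(4):
    d=c[(i+1)%4]-c[i];print(np.linalg.norm(d).round(4),np.degrees(np.arctan2(d[1],d[0])).round(2))
# automated: connected blobs by colour in top & side, using depth mask
for n,im in(('T',T),('S',S)):
    hsv=cv2.cvtColor(im['color'],cv2.COLOR_RGB2HSV)
    g=cv2.inRange(hsv,(45,80,40),(85,255,255)); 
    k,l,st,ce=cv2.connectedComponentsWithStats(g)
    for i in range(1,k):
        if 8<st[i,4]<400: print(n,'green',ce[i],st[i,4],onz(im,ce[i],.056).round(4))
E
```

```text
dark [ 0.4223 -0.2776  0.016 ] [ 0.4216 -0.2824  0.016 ]
darkrim-L/R top [ 0.4229 -0.2481  0.016 ] [ 0.4217 -0.3072  0.016 ]
pale [0.519  0.2766 0.016 ] [0.519  0.2759 0.016 ]
plate [ 0.6279 -0.0406  0.054 ] [ 0.627  -0.0421  0.054 ]
posttip [ 0.6265 -0.0381  0.099 ] [ 0.6267 -0.0449  0.099 ]
postbase [ 0.6289 -0.0417  0.054 ] [ 0.629  -0.0421  0.054 ]
grip [ 0.4951 -0.0504  0.1045] [ 0.4925 -0.051   0.1045]
marker [0.5609 0.0371 0.056 ] [0.5594 0.0354 0.056 ]
[[ 0.7535  0.0404]
 [ 0.6782 -0.1788]
 [ 0.4365 -0.0976]
 [ 0.5147  0.1247]] [ 0.59569529 -0.02780712]
0.2318 -108.96
0.255 161.42
0.2356 70.62
0.2532 -19.45
T green [334.25373134  77.44029851] 134 [1.0111 0.0366 0.056 ]
T green [336.66666667 197.38888889] 18 [0.561  0.0384 0.056 ]
T green [ 88.38888889 233.38888889] 36 [0.4497 0.9298 0.056 ]
S green [290.5  94.5] 32 [0.4488 0.9414 0.056 ]
S green [330.57575758 218.3030303 ] 33 [0.5586 0.0363 0.056 ]
S green [495.76646707 226.64071856] 167 [ 0.9918 -0.0154  0.056 ]
```

```bash
cat >> h.py <<'E'
def to(tgt,jawdir=None):
    """mm shift in tool axes & turn to bring the TCP to tgt, jaw (tool z) along +-jawdir (deg in world)"""
    s=manip.sense(); M=R.from_quat(s['orientation']).as_matrix(); p=np.array(s['tcp_pos'])
    out=(M.T@(np.array(tgt)-p)*1000).round(1)
    turn=None
    if jawdir is not None:
        cand=[]
        for k in(0,180,360,-180):
            a=np.radians(jawdir+k); v=M.T@np.array([np.cos(a),np.sin(a),0]); cand.append(np.degrees(np.arctan2(v[0],v[2])))
        turn=sorted(set(np.round(cand,1)),key=abs)[:2]
    return out,turn
def st():
    s=manip.sense(); M=R.from_quat(s['orientation']).as_matrix()
    print('t',round(s['t'],2),'tcp',np.round(s['tcp_pos'],4),'gap',round(s['finger_gap']*85.4,1),'F',np.round(s['force'],1),'j',np.round(s['joint_positions'],2),'\nx',M[:,0].round(3),'y',M[:,1].round(3),'z',M[:,2].round(3))
E
python3 - <<'E'
from h import *
st(); print(to((.422,-.279,.30),90))
E
```

```text
t 0.1 tcp [ 0.2078 -0.5626  0.4039] gap 85.2 F [-1.1  0.2  0.7] j [-1.22  0.31 -0.05  1.21  0.    1.57] 
x [-0.938 -0.346 -0.   ] y [-0.     0.001 -1.   ] z [ 0.346 -0.938 -0.001]
(array([-299.2,  104.2, -191.7]), [np.float64(20.3), np.float64(-159.7)])
```

Emit:
play_rows(rows="-45 10 -30 5;-95 30 -60 10;-145 50 -95 15;-200 70 -130 20.3;-250 90 -160 20.3;-299 104 -192 20.3;-299 104 -192 20.3;-299 104 -192 20.3", jaw=85, newtons=30)

```text
t: 1.1
tcp_pos: [0.4218, -0.2789, 0.3005]
orientation: [0.001, -0.707, 0.707, 0.0]
force: [-0.4, 0.2, 1.1]
finger_gap: 0.994
```

```bash
python3 - <<'E'
from h import *
st(); print(to((.422,-.279,.178),90))
im=grab('side'); save(im,'s2',(170,230,410,400),3.3)
E
```

```text
t 1.1 tcp [ 0.4218 -0.2789  0.3005] gap 84.9 F [-0.4  0.2  1.1] j [-0.58  0.21 -0.43  0.93 -0.    2.56] 
x [-1.    -0.001  0.001] y [-0.001 -0.    -1.   ] z [ 0.001 -1.     0.   ]
(array([-3.000e-01,  1.225e+02,  1.000e-01]), [np.float64(0.0), np.float64(-180.0)])
```

View pics/s2.png

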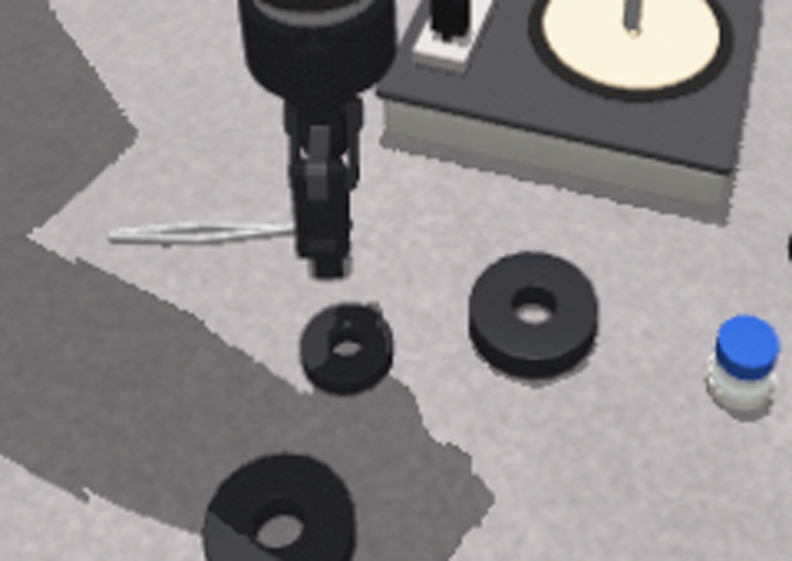

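The picture shows the fingers above the small dark ring (bore at crop 347,345), fingertip at (328,275), with nothing in the way.

```bash
python3 - <<'E'
from h import *
S=load('side')
s=lambda x,y:(170+(x+.5)/3.3-.5,230+(y+.5)/3.3-.5)
print('ring',onz(S,s(347,345),.016).round(4))
for y in(-.323,-.335):
    o,d=ray(S,s(328,275)); print('tip',(o+d*(y-o[1])/d[1]).round(4))
E
```

```text
ring [ 0.4214 -0.2817  0.016 ]
tip [ 0.4192 -0.323   0.1384]
tip [ 0.4207 -0.335   0.154 ]
```

Emit:
play_rows(rows="0 30 0 0;0 60 0 0;0 85 0 0;0 105 0 0;0 115 0 0;0 120 0 0;0 120 0 0")

```text
t: 2.02
tcp_pos: [0.4218, -0.2796, 0.181]
orientation: [-0.001, -0.707, 0.707, 0.0]
force: [-0.9, -0.9, 0.0]
finger_gap: 0.996
```

Emit:
play_rows(rows="0 4 0 0;0 7 0 0;0 7 0 0")

```text
t: 2.4
tcp_pos: [0.4218, -0.279, 0.1736]
orientation: [0.0, 0.707, -0.707, -0.0]
force: [-0.8, 0.3, 1.0]
finger_gap: 0.996
```

Emit:
play_rows(rows="0 0 0 0;0 0 0 0;0 0 0 0;0 0 0 0;0 0 0 0;0 0 0 0;0 0 0 0;0 0 0 0", jaw=45, newtons=35)

```text
t: 3.4
tcp_pos: [0.4219, -0.2791, 0.1744]
orientation: [-0.0, -0.707, 0.707, -0.0]
force: [-2.1, 1.7, 8.1]
finger_gap: 0.666
```

Emit:
play_rows(rows="0 -10 0 0;0 -30 0 0;0 -60 0 0;0 -90 0 0;0 -120 0 0;0 -120 0 0;0 -120 0 0")

```text
t: 4.28
tcp_pos: [0.4215, -0.2789, 0.2931]
orientation: [-0.0, 0.707, -0.707, -0.0]
force: [0.1, -0.2, -1.4]
finger_gap: 0.666
```

```bash
python3 - <<'E'
from h import *
st(); print(to((.6285,-.0405,.30),90))
im=grab('side'); save(im,'s3',(220,170,380,350),3.3)
E
```

```text
t 4.28 tcp [ 0.4215 -0.2789  0.2931] gap 56.9 F [ 0.1 -0.2 -1.4] j [-0.58  0.21 -0.44  0.91 -0.    2.56] 
x [-1.     0.001  0.001] y [-0.001  0.    -1.   ] z [-0.001 -1.    -0.   ]
(array([-206.8,   -7. , -238.6]), [np.float64(-0.0), np.float64(180.0)])
```

View pics/s3.png

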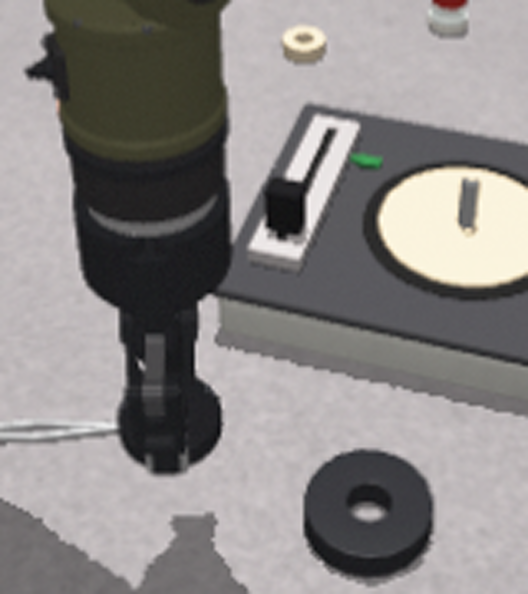

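Ring held (gap 57 mm), centred in the pads to about 1 mm. Carry it over the post.

Emit:
play_rows(rows="-20 -17 -20 0;-50 -17 -55 0;-85 -17 -97 0;-120 -17 -138 0;-155 -17 -180 0;-185 -17 -215 0;-207 -17 -238.5 0;-207 -17 -238.5 0")

```text
t: 5.32
tcp_pos: [0.6297, -0.0388, 0.3086]
orientation: [-0.002, 0.707, -0.707, 0.0]
force: [0.3, -0.1, -1.8]
finger_gap: 0.669
```

Emit:
play_rows(rows="0 0 0 0;0 0 0 0")

```text
t: 5.58
tcp_pos: [0.6281, -0.0416, 0.3101]
orientation: [-0.0, -0.707, 0.707, 0.001]
force: [-0.1, -0.3, -1.5]
finger_gap: 0.666
```

```bash
python3 - <<'E'
from h import *
st(); print(to((.6285,-.0405,.25),90))
im=grab('side'); save(im,'s4',(270,120,410,270),4)
E
```

```text
t 5.58 tcp [ 0.6281 -0.0416  0.3101] gap 56.9 F [-0.1 -0.3 -1.5] j [-0.07  0.42 -0.12  1.04 -0.    3.08] 
x [-1.     0.002  0.001] y [-0.001 -0.    -1.   ] z [-0.002 -1.     0.   ]
(array([-0.5, 60.1, -1.1]), [np.float64(-0.1), np.float64(179.9)])
```

View pics/s4.png

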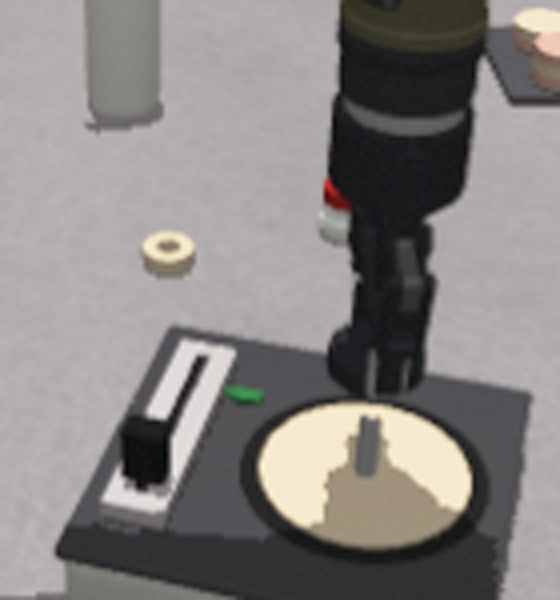

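Held ring spans crop 328–424 around row 357, with the post top at (370,418). Compare with the projections.

```bash
python3 - <<'E'
from h import *
S=load('side')
f=lambda P:((proj(S,P)-[270,120]+.5)*4-.5).round(1)
print('ring@.628 under/top',f([[.628,-.0415,.137],[.628,-.0415,.153]]).tolist(),'ring edges', f([[.599,-.0415,.145],[.657,-.0415,.145]]).tolist())
for p in((.6285,-.0405),(.627,-.0425)): print(p,f([[*p,.099],[*p,.054]]).tolist())
E
```

```text
ring@.628 under/top [[376.6, 367.8], [378.9, 346.2]] ring edges [[328.8, 358.1], [426.5, 356.0]]
(0.6285, -0.0405) [[371.7, 416.4], [365.6, 472.2]]
(0.627, -0.0425) [[369.8, 418.6], [363.7, 474.4]]
```

Consistent to within about 1 mm. Lower it slowly, watching the force.

Emit:
play_rows(rows="0 15 0 0;0 27 0 0;0 34 0 0;0 40 0 0;0 46 0 0;0 52 0 0;0 52 0 0")

```text
t: 6.5
tcp_pos: [0.6287, -0.0407, 0.2582]
orientation: [-0.0, 0.707, -0.707, -0.0]
force: [-0.6, 0.1, -0.5]
finger_gap: 0.666
```

Emit:
play_rows(rows="0 6 0 0;0 12 0 0;0 18 0 0;0 22 0 0;0 25 0 0;0 25 0 0")

```text
t: 7.25
tcp_pos: [0.6289, -0.0407, 0.2335]
orientation: [0.0, 0.707, -0.707, -0.0]
force: [-0.2, 0.6, -0.7]
finger_gap: 0.663
```

Emit:
play_rows(rows="0 2 0 0;0 4 0 0;0 5 0 0;0 5 0 0")

```text
t: 7.75
tcp_pos: [0.629, -0.0407, 0.2287]
orientation: [0.0, 0.707, -0.707, -0.0]
force: [0.4, 0.7, -1.4]
finger_gap: 0.667
```

Emit:
play_rows(rows="0 1 0 0;0 2 0 0;0 2 0 0")

```text
t: 8.12
tcp_pos: [0.6289, -0.0408, 0.2284]
orientation: [-0.0, -0.707, 0.707, -0.0]
force: [-5.6, -0.4, 12.1]
finger_gap: 0.669
```

Contact with the plate (12 N at TCP z 0.228, as expected). Release.

Emit:
play_rows(rows="0 0 0 0;0 0 0 0;0 0 0 0;0 0 0 0;0 0 0 0;0 0 0 0", jaw=80)

```text
t: 8.88
tcp_pos: [0.629, -0.0407, 0.2266]
orientation: [0.0, 0.707, -0.707, -0.0]
force: [-0.1, 0.6, -0.1]
finger_gap: 0.935
```

Emit:
play_rows(rows="0 -10 0 0;0 -30 0 0;0 -60 0 0;0 -85 0 0;0 -85 0 0")

```text
t: 9.5
tcp_pos: [0.6301, -0.0408, 0.3147]
orientation: [-0.002, -0.707, 0.707, -0.002]
force: [0.3, 0.6, -0.8]
finger_gap: 0.935
```

```bash
python3 - <<'E'
from h import *
st(); print(to((.519,.2765,.31),0), to((.519,.2765,.31),-45))
im=grab('side'); save(im,'s5',(270,120,410,270),4)
E
```

```text
t 9.5 tcp [ 0.6301 -0.0408  0.3147] gap 79.9 F [ 0.3  0.6 -0.8] j [-0.06  0.42 -0.11  1.04  0.    3.08] 
x [-1.     0.001 -0.005] y [ 0.005 -0.    -1.   ] z [-0.001 -1.     0.   ]
(array([ 111.3,    4.1, -317.2]), [np.float64(90.0), np.float64(-90.0)]) (array([ 111.3,    4.1, -317.2]), [np.float64(-45.0), np.float64(135.0)])
```

View pics/s5.png

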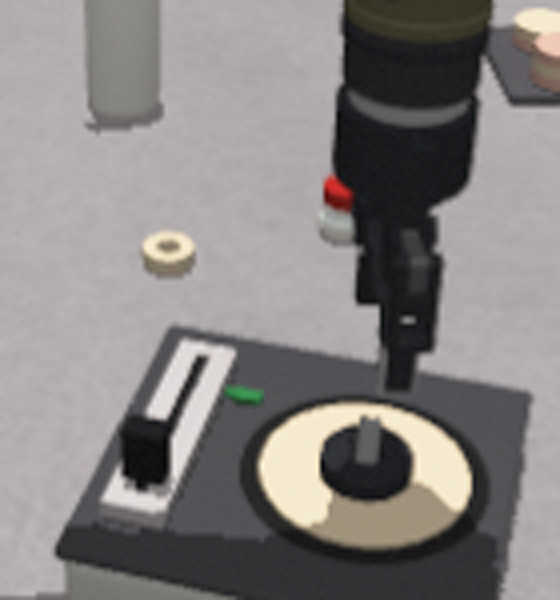

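The dark ring lies flat and centred round the post (crop 366,460). Next, the cream ring.

Emit:
play_rows(rows="15 4 -45 -10.5;31 4 -90 -21;47 4 -135 -31.5;63 4 -180 -42;79 4 -225 -52.5;95 4 -270 -63;111 4 -317 -73.5;111 4 -317 -84", jaw=75)

```text
t: 10.55
tcp_pos: [0.5164, 0.2791, 0.3064]
orientation: [-0.476, 0.524, -0.523, 0.475]
force: [-0.0, -0.3, 0.3]
finger_gap: 0.876
```

Emit:
play_rows(rows="0 0 0 -6;0 0 0 -6;0 0 0 -6")

```text
t: 10.92
tcp_pos: [0.5179, 0.2761, 0.307]
orientation: [-0.5, 0.501, -0.501, 0.499]
force: [0.3, -1.0, -0.6]
finger_gap: 0.879
```

```bash
python3 - <<'E'
from h import *
st(); print(to((.519,.2763,.178),0))
E
```

```text
t 10.93 tcp [0.5179 0.2761 0.307 ] gap 75.0 F [ 0.3 -1.  -0.6] j [ 0.49  0.35 -0.23  0.99 -0.    2.06] 
x [-0.002 -1.     0.001] y [-0.001 -0.001 -1.   ] z [ 1.    -0.003 -0.001]
(array([ -0.3, 129. ,   1.2]), [np.float64(-0.1), np.float64(179.9)])
```

Emit:
play_rows(rows="0 30 1 0;0 60 1 0;0 90 1 0;0 110 1 0;0 122 1 0;0 128 1 0;0 128 1 0;0 128 1 0")

```text
t: 11.92
tcp_pos: [0.5196, 0.2765, 0.1805]
orientation: [0.499, -0.5, 0.5, -0.5]
force: [0.1, 1.2, 0.6]
finger_gap: 0.879
```

Emit:
play_rows(rows="0 0 0 0;0 0 0 0;0 0 0 0;0 0 0 0;0 0 0 0;0 0 0 0;0 0 0 0;0 0 0 0", jaw=30, newtons=30)

```text
t: 12.92
tcp_pos: [0.5193, 0.2764, 0.1805]
orientation: [-0.5, 0.5, -0.5, 0.5]
force: [-0.7, -0.7, 5.2]
finger_gap: 0.469
```

Emit:
play_rows(rows="0 -10 0 0;0 -30 0 0;0 -60 0 0;0 -90 0 0;0 -120 0 0;0 -135 0 0;0 -135 0 0;0 -135 0 0")

```text
t: 13.92
tcp_pos: [0.5187, 0.2761, 0.3135]
orientation: [0.5, -0.5, 0.5, -0.499]
force: [-0.4, 0.0, -0.8]
finger_gap: 0.469
```

```bash
python3 - <<'E'
from h import *
st(); print(to((.6285,-.0410,.315),0))
E
```

```text
t 13.93 tcp [0.5187 0.2761 0.3135] gap 40.1 F [-0.4  0.  -0.8] j [ 0.49  0.34 -0.22  1.01  0.    2.06] 
x [-0.001 -1.     0.001] y [-0.002 -0.001 -1.   ] z [ 1.    -0.001 -0.002]
(array([317. ,  -1.4, 110. ]), [np.float64(-0.0), np.float64(180.0)])
```

Emit:
play_rows(rows="40 -5 14 0;85 -5 29 0;130 -5 45 0;175 -5 60 0;220 -5 76 0;265 -5 92 0;300 -5 104 0;317 -5 110 0")

```text
t: 14.92
tcp_pos: [0.6289, -0.0425, 0.3181]
orientation: [-0.5, 0.501, -0.5, 0.499]
force: [-0.3, 0.3, -0.8]
finger_gap: 0.468
```

Emit:
play_rows(rows="0 0 0 0;0 0 0 0;0 0 0 0")

```text
t: 15.3
tcp_pos: [0.6287, -0.0394, 0.3197]
orientation: [-0.5, 0.5, -0.5, 0.5]
force: [0.3, 0.7, -0.3]
finger_gap: 0.472
```

```bash
python3 - <<'E'
from h import *
st(); print(to((.6285,-.0410,.26),0))
im=grab('side'); save(im,'s6',(310,160,400,260),6)
p=manip.sense()['tcp_pos']
f=lambda P:((proj(im,P)-[310,160]+.5)*6-.5).round(1).tolist()
for z in(.137,.153): print(z,f([[p[0]-.021,p[1],z],[p[0]+.021,p[1],z],[p[0],p[1]-.021,z]]))
print(f([[.6285,-.041,.099]]))
E
```

```text
t 15.3 tcp [ 0.6287 -0.0394  0.3197] gap 40.3 F [ 0.3  0.7 -0.3] j [-0.06  0.41 -0.1   1.06  0.    1.51] 
x [ 0.001 -1.    -0.   ] y [-0.  0. -1.] z [ 1.     0.001 -0.   ]
(array([ 1.6, 59.7, -0.1]), [np.float64(0.1), np.float64(-179.9)])
0.137 [[273.4, 310.0], [378.8, 307.7], [334.5, 342.1]]
0.153 [[276.4, 277.5], [382.9, 275.3], [338.2, 309.4]]
[[318.0, 385.6]]
```

View pics/s6.png

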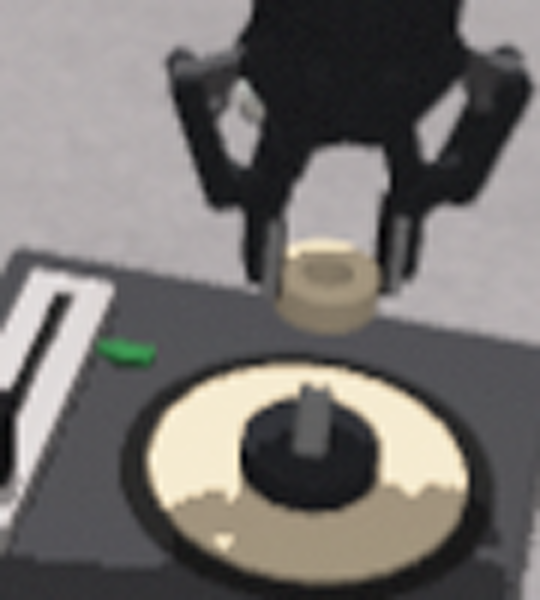

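Cream ring held level, bore at crop (329,271), post top (316,388). Nudge it about 2.5 mm toward −y and lower.

Emit:
play_rows(rows="2.5 10 -0.5 0;2.5 24 -0.5 0;2.5 32 -0.5 0;2.5 38 -0.5 0;2.5 43 -0.5 0;2.5 48 -0.5 0;2.5 48 -0.5 0")

```text
t: 16.23
tcp_pos: [0.6286, -0.0429, 0.2714]
orientation: [-0.5, 0.5, -0.5, 0.5]
force: [2.0, 2.7, -1.4]
finger_gap: 0.464
```

Emit:
play_rows(rows="0 4 0 0;0 8 0 0;0 12 0 0;0 15 0 0;0 17 0 0;0 17 0 0")

```text
t: 16.98
tcp_pos: [0.6287, -0.0427, 0.2546]
orientation: [-0.499, 0.5, -0.5, 0.5]
force: [2.5, 4.6, 2.0]
finger_gap: 0.47
```

Emit:
play_rows(rows="-1 0 0 0;-1.5 1.5 0 0;-1.5 3 0 0;-1.5 4.5 0 0;-1.5 4.5 0 0")

```text
t: 17.6
tcp_pos: [0.6281, -0.042, 0.2505]
orientation: [-0.5, 0.5, -0.5, 0.5]
force: [-2.8, -0.0, 5.0]
finger_gap: 0.466
```

Emit:
play_rows(rows="0 1 0 0;0 1.5 0 0;0 1.5 0 0")

```text
t: 17.98
tcp_pos: [0.628, -0.042, 0.2504]
orientation: [0.5, -0.5, 0.5, -0.5]
force: [-5.7, 1.2, 15.8]
finger_gap: 0.467
```

Seated at the predicted height (0.2505). Release and lift.

Emit:
play_rows(rows="0 0 0 0;0 0 0 0;0 0 0 0;0 0 0 0;0 0 0 0;0 0 0 0", jaw=70)

```text
t: 18.73
tcp_pos: [0.6285, -0.0418, 0.2487]
orientation: [0.5, -0.5, 0.5, -0.5]
force: [-0.1, -0.5, 0.3]
finger_gap: 0.819
```

Emit:
play_rows(rows="0 -10 0 0;0 -30 0 0;0 -50 0 0;0 -70 0 0;0 -70 0 0;0 -70 0 0")

```text
t: 19.48
tcp_pos: [0.6283, -0.0417, 0.3184]
orientation: [-0.5, 0.5, -0.5, 0.5]
force: [0.3, -0.5, 0.1]
finger_gap: 0.817
```

```bash
python3 - <<'E'
from h import *
st(); print(to((.4945,-.0505,.315),70.8))
im=grab('side'); save(im,'s7',(270,170,410,270),5.6)
E
```

```text
t 19.48 tcp [ 0.6283 -0.0417  0.3184] gap 69.7 F [ 0.3 -0.5  0.1] j [-0.07  0.41 -0.11  1.05  0.    1.5 ] 
x [-0. -1. -0.] y [-0.  0. -1.] z [ 1. -0. -0.]
(array([   8.8,    3.4, -133.8]), [np.float64(-70.8), np.float64(109.2)])
```

View pics/s7.png

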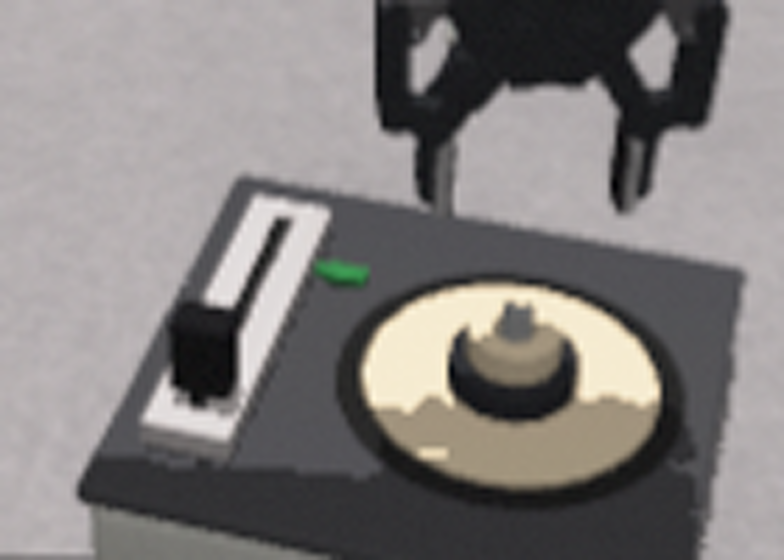

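Both rings seated: cream at crop (515,350) on the dark one, flat. Grip top is near (207,310), marker tip (316,267), marker back (367,273). I'll refine the slider measurement and move over the grip.

Emit:
play_rows(rows="1 0 -15 -10;2 0 -35 -20;3 0 -55 -30;4 0 -75 -40;6 0 -95 -50;8 0 -115 -60;9 0 -134 -70;9 0 -134 -70.8")

```text
t: 20.52
tcp_pos: [0.4931, -0.0507, 0.3179]
orientation: [0.697, -0.119, 0.118, -0.697]
force: [-0.1, 0.3, -0.1]
finger_gap: 0.821
```

Emit:
play_rows(rows="0 0 0 0;0 0 0 0")

```text
t: 20.78
tcp_pos: [0.4951, -0.0506, 0.3185]
orientation: [-0.697, 0.118, -0.119, 0.697]
force: [0.0, -0.5, -0.1]
finger_gap: 0.821
```

```bash
python3 - <<'E'
from h import *
S=load('side')
s=lambda x,y:(270+(x+.5)/5.6-.5,170+(y+.5)/5.6-.5)
g=onz(S,s(207,310),.1045); a=onz(S,s(316,267),.055); b=onz(S,s(367,273),.054)
print('grip',g.round(4),'marker',a.round(4),b.round(4))
# track yaw from side crop: right top edge and left top edge, z=.064
for p,q in(((330,208),(232,438)),((258,195),(142,424)),((245,178),(742,274))):
    z=.05 if p[0]==245 else .064
    P,Q=onz(S,s(*p),z),onz(S,s(*q),z); d=P-Q; print('edge',np.degrees(np.arctan2(d[1],d[0])).round(1),np.linalg.norm(d).round(3),P.round(3),Q.round(3))
yd=np.array([np.cos(np.radians(70.8)),np.sin(np.radians(70.8)),0]); print('travel',(a-g)@yd,(b-g)@yd, 'top', (np.array([.561,.0378,0])-np.array([.4951,-.0504,0]))@yd)
st(); print(to((.494,-.0507,.25),70.8))
E
```

```text
grip [ 0.4928 -0.0468  0.1045] marker [0.547  0.0423 0.055 ] [0.5709 0.0382 0.054 ]
edge 71.3 0.168 [0.556 0.076 0.064] [ 0.502 -0.083  0.064]
edge 70.4 0.171 [0.522 0.088 0.064] [ 0.464 -0.073  0.064]
edge 160.0 0.25 [0.517 0.121 0.05 ] [0.752 0.036 0.05 ]
travel 0.10194219585725078 0.10591567095280831 top 0.10496630787501848
t 20.77 tcp [ 0.4951 -0.0506  0.3185] gap 70.2 F [ 0.  -0.5 -0.1] j [-0.1   0.18 -0.43  0.97  0.    0.23] 
x [ 0.944 -0.331  0.   ] y [ 0.  0. -1.] z [0.331 0.944 0.   ]
(array([-1.1, 68.5, -0.4]), [np.float64(-0.1), np.float64(179.9)])
```

Emit:
play_rows(rows="0 20 0 0;0 40 0 0;0 55 0 0;0 65 0 0;0 68 0 0;0 68 0 0")

```text
t: 21.52
tcp_pos: [0.4946, -0.0507, 0.2509]
orientation: [-0.697, 0.118, -0.118, 0.697]
force: [0.1, -0.4, 0.3]
finger_gap: 0.821
```

Emit:
play_rows(rows="0 0 0 0;0 0 0 0;0 0 0 0;0 0 0 0;0 0 0 0;0 0 0 0;0 0 0 0;0 0 0 0", jaw=12, newtons=25)

```text
t: 22.52
tcp_pos: [0.4946, -0.0507, 0.2511]
orientation: [-0.697, 0.118, -0.118, 0.697]
force: [-1.1, -0.3, 5.3]
finger_gap: 0.226
```

```bash
python3 - <<'E'
from h import *
st(); yd=np.array([.331,.944,0]); print(manip.sense()['tcp_pos']@yd)
E
```

```text
t 22.52 tcp [ 0.4946 -0.0507  0.2511] gap 19.3 F [-1.1 -0.3  5.3] j [-0.1   0.24 -0.52  0.81 -0.    0.23] 
x [ 0.944 -0.329  0.001] y [ 0.001 -0.    -1.   ] z [0.329 0.944 0.   ]
0.11586516686750864
```

Gripped (19 mm gap). Slide 105 mm along the track.

Emit:
play_rows(rows="0 0 10 0;0 0 25 0;0 0 45 0;0 0 65 0;0 0 85 0;0 0 98 0;0 0 105 0;0 0 105 0")

```text
t: 23.52
tcp_pos: [0.5298, 0.0492, 0.2511]
orientation: [-0.697, 0.117, -0.118, 0.698]
force: [1.0, 0.6, 5.7]
finger_gap: 0.23
```

Emit:
play_rows(rows="0 0 0 0;0 0 0 0;0 0 0 0;0 0 0 0")

```text
t: 24.02
tcp_pos: [0.5295, 0.0484, 0.2511]
orientation: [-0.697, 0.118, -0.119, 0.697]
force: [1.8, 1.3, 5.3]
finger_gap: 0.227
```

Emit:
play_rows(rows="0 0 0 0;0 0 0 0;0 0 0 0;0 0 0 0;0 0 0 0", jaw=55)

```text
t: 24.65
tcp_pos: [0.529, 0.0485, 0.2506]
orientation: [0.697, -0.118, 0.118, -0.697]
force: [-0.6, 0.7, -0.4]
finger_gap: 0.643
```

Emit:
play_rows(rows="0 -10 0 0;0 -30 0 0;0 -60 0 0;0 -90 0 0;-15 -120 0 0;-25 -140 0 0;-25 -140 0 0;-25 -140 0 0")

```text
t: 25.65
tcp_pos: [0.5055, 0.0566, 0.3903]
orientation: [0.697, -0.118, 0.118, -0.697]
force: [-0.5, 0.7, -0.3]
finger_gap: 0.643
```

```bash
python3 - <<'E'
from h import *
st()
im=grab('side'); save(im,'s8',(270,150,410,270),5.6)
im=grab('top'); save(im,'t8',(306,140,406,240),6)
E
```

```text
t 25.65 tcp [0.5055 0.0566 0.3903] gap 54.9 F [-0.5  0.7 -0.3] j [ 0.11  0.15 -0.29  1.13 -0.    0.45] 
x [ 0.944 -0.329 -0.   ] y [-0. -0. -1.] z [ 0.329  0.944 -0.   ]
```

View pics/s8.png

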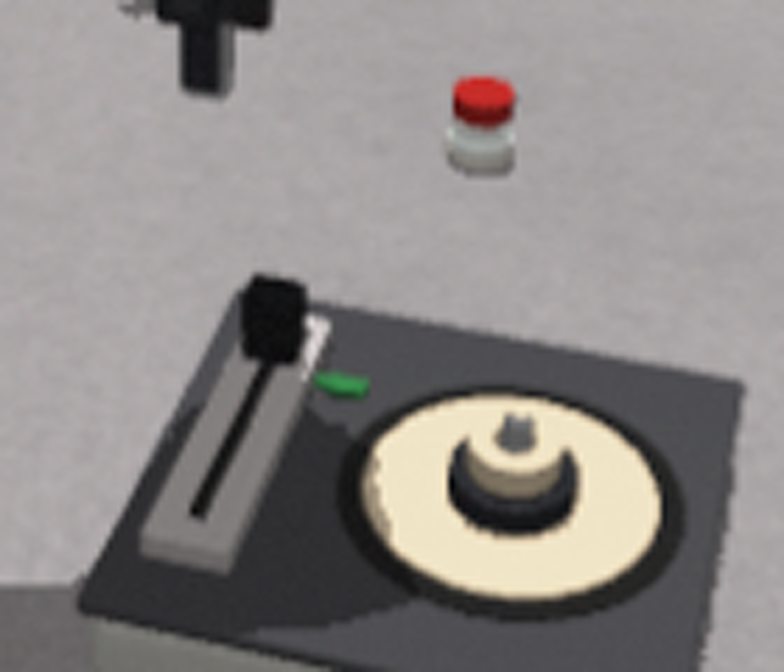

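The grip now stands beside the marker, at crop (275,285) with the marker at (342,384). Both rings are still seated. Check it numerically.

```bash
python3 - <<'E'
from h import *
S=load('side'); yd=np.array([.331,.944,0]);xd=np.array([.944,-.331,0])
f=lambda P:((proj(S,P)-[270,150]+.5)*5.6-.5).round(0).tolist()
c=np.array([.529,.0485,0])
print('grip top corners',f([c+xd*a*.014+yd*b*.010+[0,0,.1045] for a,b in((-1,-1),(1,-1),(1,1),(-1,1))]),'bottom front',f([c+xd*a*.014-yd*.010+[0,0,.0645] for a in(-1,1)]))
m0=c+xd*.0
for k in(.216,.221,.226): 
    P=yd*k+xd*(np.array([.5595,.0374,0])@xd); print(k,'marker near end/far end',f([P-xd*.0125+[0,0,.053],P+xd*.0125+[0,0,.053]]))
E
```

```text
grip top corners [[244.0, 294.0], [303.0, 305.0], [314.0, 281.0], [256.0, 270.0]] bottom front [[243.0, 363.0], [301.0, 374.0]]
0.216 marker near end/far end [[316.0, 389.0], [367.0, 399.0]]
0.221 marker near end/far end [[319.0, 383.0], [370.0, 392.0]]
0.226 marker near end/far end [[321.0, 376.0], [372.0, 386.0]]
```

View pics/t8.png

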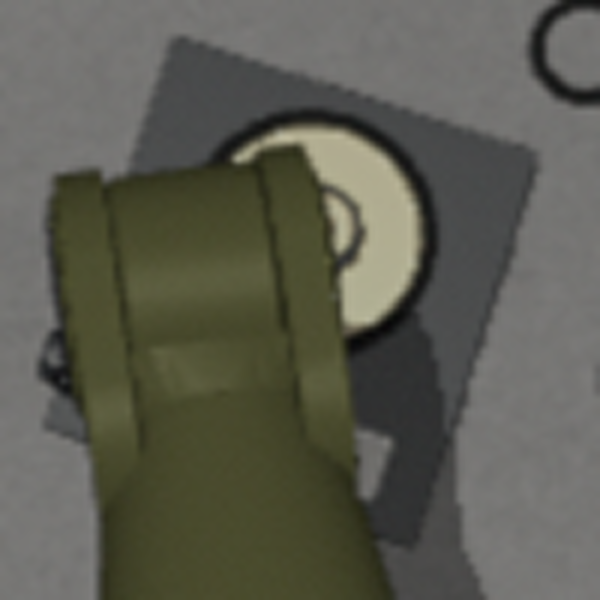

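The side view agrees to 1–2 mm. The arm blocks the top view, so I'll swing it aside for one independent numeric check from the top camera.

Emit:
play_rows(rows="0 -10 30 0;0 -20 70 0;0 -30 110 0;0 -30 150 0;0 -30 190 0;0 -30 230 0;0 -30 230 0;0 -30 230 0")

```text
t: 26.75
tcp_pos: [0.5811, 0.2735, 0.4194]
orientation: [0.698, -0.119, 0.117, -0.697]
force: [0.9, -0.6, -0.5]
finger_gap: 0.642
```

```bash
python3 - <<'E'
from h import *
T0=load('top'); T=grab('top'); yd=np.array([.331,.944,0])
im=T['color']; hsv=cv2.cvtColor(im,cv2.COLOR_RGB2HSV)
g=cv2.inRange(hsv,(45,80,40),(85,255,255)); k,l,st_,ce=cv2.connectedComponentsWithStats(g)
for i in range(1,k):
    P=onz(T,ce[i],.056)
    if st_[i,4]>6 and abs(P[0]-.56)<.03 and abs(P[1]-.04)<.03: print('marker',P.round(4),P@yd)
# darkest blob near the expected grip top
u=proj(T,[[.529,.0485,.1045]])[0]; print(u); x,y=u.round().astype(int)
gr=cv2.cvtColor(im,cv2.COLOR_RGB2GRAY); print(gr[y-9:y+10,x-9:x+10])
w=np.zeros_like(gr); w[y-9:y+10,x-9:x+10]=(gr[y-9:y+10,x-9:x+10]<32)
k,l,st_,ce=cv2.connectedComponentsWithStats(w)
for i in range(1,k):
    if st_[i,4]>10: P=onz(T,ce[i],.1045); print(st_[i,4],ce[i],P.round(4),P@yd)
E
```

```text
marker [0.5603 0.0385 0.056 ] 0.22181441643970123
[334.43469664 204.78443856]
[[ 50  55  78  85  84  85  85  85  85  84  83  87  94 100  92  84  85  84
   84]
 [ 50  54  78  86  84  84  84  84  84  83  79  91  95  84  82  83  84  82
   84]
 [ 48  62 102 101  89  85  84  85  85  84  83  92  96  83  82  83  83  83
   84]
 [ 52  91 155 145 120 111 100  88  83  85  92  97  98  91  84  84  84  84
   84]
 [ 55 103 150 164 167 167 147 121  97  85  81  88  82  84  84  84  83  83
   84]
 [ 61 100 117 156 166 167 166 164 123  89  84  78  82  85  86  84  84  83
   84]
 [ 80 101 112 151 167 168 168 142  86  40  36  53  78  92 105 100  88  81
   83]
 [ 96 106 107 115 149 164 162 112  49  29  28  32  43 105 150 147 122 106
   98]
 [100 109 106 102  90 120 111  63  33  32  33  29  45  99 129 159 167 167
  149]
 [103 109 106  91  52  45  38  31  33  35  33  29  45 104 155 168 168 168
  168]
 [110 109 109  96  72  60  35  34  36  38  34  28  53 100 149 164 167 168
  167]
 [110 110 111 110 110 105  63  38  38  38  35  22  19  42  78 123 152 159
  163]
 [109 110 111 111 110 100  54  25  31  33  30  37  42  63  50  47  69  82
  122]
 [ 92 103 106 109 112 108  75  46  28  24  37  81  97 134 117  84  71  49
   46]
 [ 56  60  69  91 104 107 107  96  75  84  96 120 131 163 170 155 146 116
   82]
 [ 50  51  51  55  58  67  86 101 113 154 171 173 171 172 173 172 173 170
  156]
 [ 52  51  51  50  50  51  55  57  67 101 153 167 168 172 173 172 173 173
  172]
 [ 51  51  51  52  51  49  50  51  50  53  69  89 126 156 164 167 171 173
  171]
 [ 49  49  50  51  53  52  51  52  50  50  49  53  74  86  93 124 155 163
  167]]
12 [334.75       206.41666667] [0.5232 0.0475 0.1045] 0.21804959035948113
```

```bash
python3 -c "
from workcell import manip; print(manip.hand_in())"
```

```text
the job is handed in; nothing more can be done
None
```

I put both rings on the post and slid the slider to the marker, then handed the job in at about 27 s of the 64 s allowed. `hand_in()` gives no verdict, so I only have my own checks to go on.

- **Dark ring:** of the three thick dark rings I took the smallest, about 58 mm across; the other two measured about 83 mm. I lowered it slowly and it touched the plate at the expected height with 12 N. The side view then showed it flat round the post.
- **Cream ring:** I guided it down the same post. It met some sideways force (about 5 N) on the way, so I shifted it 1.5 mm and it seated at the expected height. The pictures after release, and again after the slider move, showed it flat on the dark ring.
- **Slider:** I gripped it and moved it 105 mm. The grip's middle sits at 0.2209 m along the track by the arm's reading. The marker is at 0.2218 m by the top camera, so they agree to about 1 mm against the 6 mm limit.
- **Check that disagreed:** an automatic search for dark pixels in the top view put the grip at 0.2180 m, about 4 mm off the marker. It caught only 12 pixels of the grip. The outline I read from the same pixel values matches the arm's reading to about 2 mm.
- **Side camera:** it shows the grip and marker both shifted about 3 mm the same way, which looks like camera calibration, and it puts them 1–2 mm apart.

At hand-in the gripper was empty and well clear of the deck. I saw no contact with the other things on the bench, though I didn't re-measure their positions.

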